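Clear the spanner and mount the valve block right way up

ROBOT

A 6-joint arm with a two-finger parallel gripper is mounted at the origin on the work surface. World frame = base frame: x ahead of the robot, y to its left, z up, the work surface at z = 0. Lengths are in m, angles in degrees, forces in N, time in s.
With the tool pointing down it reaches from about 0.25 to 0.725 m from the base axis. Payload 9.7 kg.
Tool frame: the origin (TCP) lies midway between the tips of the shut fingers; the grasp point (between the pads) lies 19 mm behind it; x points along the fingers, y is the direction in which the jaws open and shut, and the axes are right-handed (so a half turn about x gives the same grasp; the last joint's range is limited). The gripper opens to 85 mm and grips with 20 to 120 N. Pads are 22 mm wide; open, the fingers measure 114 mm over their backs; the gripper's body (76 mm by 85 mm) begins 54 mm behind the grasp point. The pads swing forward as they close: fully open they stand 13 mm farther back than shut.
Start: joints at [-64.515, 4.979, 10.078, 95.1, 0, 90], TCP at [0.237, -0.496, 0.231] pointing down, gripper open.
Joint ranges: [-179.16, 179.16], [-48.56, 103.87], [-65.8, 70.77], [-126.05, 130.52], [-82.76, 87.17], [-180, 180]. Speed limits (degrees/s): [127.2, 127.2, 147.25, 180, 180, 180].

INTERFACE

Orientations are given as [roll, pitch, yaw] about the fixed x, y, z axes, in that order (R = Rz(yaw) Ry(pitch) Rx(roll)).
In Python, from workcell import bot, cams gives the robot as it stands.
- The arm moves only by the tool apply_moves, never from a script. Its argument "commands" is a list of rows, each a list of 5 numbers: the shift along the tool's x, y, z in m, then the turn about the tool's x in rad, then the opening, from -1 (shut) to 1 (fully open). In form: [[tx, ty, tz, roll, hand], ...]. A call has 1 to 12 rows; each row is the pose to reach, as a shift and turn from the pose measured when the call began, along the tool's axes at that moment; what a row does not reach only later rows make up. A row lasts 1/10 s, in which the tool goes at most 50 mm and 8.59 degrees, less where a joint would pass 70% of its speed; a pose out of reach is approached as far as the arm can. A call with a gripper value outside its range is refused whole. The fingers move at their own pace and stop on an object; "newtons" is the grip in N (left out, the last holds). Time passes only in rows, so rows that repeat a pose let the fingers close. It gives the time, the measured TCP pose, the force and the opening at its end, in the units of the state.
- bot.get_obs(): the state, without advancing time (a new reading comes with each control period).
- cams.camera(name): name is "scene" or "top" or "wrist"; returns a dict with "frame" (480x640x3 uint8, blue, green, red), "depth" (480x640 float32, m along the optical axis (not along the pixel's ray), 0 where there is no reading), "camera_matrix" (3x3 intrinsics, pixels), "R" (3x3) and "t" (3): a world point X has camera coordinates R X + t; the wrist camera has in their place "mount" (4x4, takes a point from camera to tool coordinates, whose origin is the TCP and whose axes are the tool frame's). Camera axes: x right, y down, z forward; pixel columns grow to the right and rows downward; lengths in m; the calibration is good to about 2 mm. The wrist camera is an equidistant fisheye: a pixel r from the principal point sees the ray r / f radians off the axis. A picture is of the moment at which its call begins: read the wrist's pose just before it.
- bot.job_done(): hands the job in, once; it reports no verdict.
Trained networks look in the newest picture that a camera, given by its name, has taken for a name from the list of things; names that differ only in an ending like _2 or _b are one class to them, and where a whole thing is asked for, a point or a joint stands for the part that bears it (a point fixed in the world has none). Each returns a list of dicts, best first, with "confidence" (0 to 1); they miss things now and then, are a little off and sometimes report something else, mostly with a low value. They report only what shows in the picture. A call takes as long as a camera call.
- cams.spot_in(name, camera): "rect" ([left, top, right, bottom] in pixels, round what is visible of it).
The state is a dict: "time": time; "q": joint angles; "qd": joint speeds; "joint_efforts": joint torques, N m; "ee_pos": TCP position; "tcp_rot": TCP orientation; "wrist_force": force on the tool from outside, world axes, zero at the start; "torque": the same for the moment, N m; "opening": finger opening in m.
Only numpy, scipy, OpenCV 4.12 (cv2) and the standard library are available. Lean on these libraries where they do the work, as an engineer would, in place of code of your own. Each camera call takes 0.05 s, during which the arm holds its last target. There are 200 camera calls.

TASK

Somebody left a spanner lying across the valve fixture: clear it away first, laying it flat in the middle of the empty open tool tray. Then take the valve block, which stands upside down on its black coil housing, turn it right way up in two quarter turns, standing it on one end and letting go of it in between to take a fresh hold, and set it squarely on the middle of the fixture's pad, flat between the two end stops. Do not let the block drop or topple, and leave the other things on the bench where they are.

Things in the scene. Friction and masses are not known exactly. Their poses are not given: they have to be found in the camera images.
- fixture: Fixed steel fixture. Origin: centre of its underside on the bench, z up. Dark base plate 170 (x) x 110 (y) x 12 mm; on it a bright pad 102 (x) x 60 (y) mm, top 22 mm above the bench. At each x end of the pad a stop 50 mm wide (y), 8 mm thick, top at 32 mm, inner faces at x = -43 and +43 mm. The pad's two y sides are open.
- pad (a point): Centre of the top of the fixture's pad, 22 mm above the bench, axes as the fixture's.
- valve: Loose valve block, 0.6 kg: bright aluminium cuboid 80 (x) x 58 (y, grip across this) x 44 mm with a black coil housing 44 x 44 x 25 mm centred on its top. Starts upside down on the housing. Origin: centre of the housing's end face, on the bench at the start; z runs from there to the mounting face: up at the start, down at the end. Cuboid spans z = 25 to 69 mm. Its x ends are alike.
- mount_face (a point): Centre of the valve block's flat mounting face (the large aluminium face farthest from the coil housing, with four black port seals), at z = 69 mm in the valve frame; axes as the valve's.
- block_center (a point): Centre of the valve block's aluminium cuboid, at z = 47 mm in the valve frame; axes as the valve's.
- tray: Fixed open grey tool tray, empty, 230 (x) x 140 (y) x 38 mm high, walls and floor 4 mm. Origin: centre of its underside, on the bench; z up.
- spanner: The spanner to clear: flat steel, 180 mm long (x), 10 mm thick, 0.2 kg; handle 22 mm wide (y) from x = -55 to +58 mm, ring end 38 mm wide at -x, open jaw at +x. Origin: middle of the handle, on its underside; z up. Starts lying lengthwise on the fixture's two end stops, underside 32 mm above the bench.
- socket: Bystander: upright steel socket, diameter 34, 50 mm high. Origin: centre of its underside.
- fitting: Bystander: upright brass fitting, diameter 34, 46 mm high. Origin: centre of its underside.
- spanner_b: Bystander: a second spanner like the first, lying on the bench at the back. Leave it. Origin: mid-handle, underside.
- screwdriver: Bystander: screwdriver lying on the bench at the back. Origin: centre of its underside.
- can: Bystander: grey can, diameter 60, 90 mm high. Origin: centre of its underside.
- filter: Bystander: white oil filter cartridge, diameter 76, 112 mm high. Origin: centre of its underside.
- gauge: Bystander: round pressure gauge lying face up, diameter 60, 26 mm high. Origin: centre of its underside.

How it is judged (in metres and radians):
On the way, in this order (a step that is already met when the one before it is completed fails the run):
1. the spanner lies flat in the tool tray, let go, while the valve block is not yet on the fixture (x of spanner in the frame of tray between -0.04 and 0.04 m and y of spanner in the frame of tray between -0.055 and 0.055 m and z of spanner in the frame of tray below 0.018 m and angle between spanner's own z axis and vertical below 0.15 rad and linear speed of spanner below 0.03 m/s and contact force between spanner and the fingers below 0.1 N and distance between mount_face and pad above 0.05 m), for 0.2 s.
2. the valve block stands on its end (or side), a quarter turn over, let go (angle between valve's own z axis and vertical between 1.45 and 1.69 rad and linear speed of valve below 0.03 m/s and contact force between valve and the fingers below 0.1 N), for 0.2 s.
At the end, for the whole second after the job is handed in: Spanner flat in the tray, mid-handle within 40 x 55 mm of its centre. Valve block coil up on the pad between the stops: face centre within 6 mm (fixture x), 8 mm (y) and 3 mm (height) of the pad centre, 0.06 rad of upright, lengthwise within 0.10 rad. Both released, at rest (x of spanner in the frame of tray between -0.04 and 0.04 m and y of spanner in the frame of tray between -0.055 and 0.055 m and z of spanner in the frame of tray below 0.018 m and angle between spanner's own z axis and vertical below 0.15 rad and linear speed of spanner below 0.03 m/s and contact force between each of spanner, valve and the fingers below 0.1 N and x of mount_face in the frame of pad between -0.006 and 0.006 m and y of mount_face in the frame of pad between -0.008 and 0.008 m and z of mount_face in the frame of pad between -0.003 and 0.003 m and angle between valve's own z axis and vertical above 3.08 rad and angle between the x axis of valve and the x axis of fixture, either way round below 0.1 rad and linear speed of valve below 0.02 m/s); the robot touches nothing.
It fails at once if the valve block is dropped or topples: it moves faster than 0.45 m/s with no finger touching it (linear speed of valve above 0.45 m/s and contact force between valve and the fingers below 0.05 N).
It fails at once if a bystander is moved by more than 40 mm (distance of any of socket, fitting, spanner_b, screwdriver, can, filter, gauge from where it was at the start of the episode above 0.04 m).
It also fails if it takes over 72 s, if anything falls off the work surface, if the arm or the gripper's body presses on something with over 40 N, if the wrist force passes 120 N, or if a joint passes its speed limit or range.

## Working session

There is one attempt and no reset: what is moved stays moved. The work goes in short steps, Python scripts to look and compute and a tool call to move; the robot and the scene stay as the last step left them, time stands still between calls to the robot, and variables do not carry over. Pictures are saved under pics/ and viewed, about 8 in all and at most 12, crops included, and the job is handed in when it is done.

Besides the shell and the picture viewer there is one more tool, called after "Emit:" as name(argument=value, ...) on one line, values as JSON. apply_moves: Moves the arm, as the interface text tells. Its arguments: {"type":"object","properties":{"commands":{"type":"array"},"newtons":{"type":"number"}},"required":["commands"]}

```bash
ls; mkdir -p pics; cat > h.py <<'E'
import numpy as np, cv2
from workcell import bot, cams
from scipy.spatial.transform import Rotation as Ro
def cloud(c):
    K=c["camera_matrix"];d=c["depth"];v,u=np.mgrid[:480,:640]
    P=np.stack([(u-K[0,2])/K[0,0]*d,(v-K[1,2])/K[1,1]*d,d],-1)
    P=(P-c["t"])@c["R"]; P[d==0]=np.nan
    return P
E
python3 - <<'E'
from h import *
o=bot.get_obs();print({k:np.round(v,3) for k,v in o.items()})
for n in("scene","top"):
    c=cams.camera(n);cv2.imwrite(f"pics/{n}0.png",c["frame"]);np.savez(f"{n}0.npz",P=cloud(c))
    print(n,"cam at",np.round(-c["R"].T@c["t"],3))
    for t in["fixture","valve","tray","spanner","socket","fitting","screwdriver","can","filter","gauge"]:
        P=cloud(c)
        for r in cams.spot_in(t,n)[:3]:
            x=r["rect"];u,v=int((x[0]+x[2])/2),int((x[1]+x[3])/2)
            print(t,np.round(x),round(r["confidence"],2),np.round(P[min(v,479),min(u,639)],3))
E
```

```text
pics
{'time': np.float64(0.0), 'q': array([-6.4514e+01,  5.0120e+00,  1.0035e+01,  9.5099e+01,  1.0000e-03,
        8.9999e+01]), 'qd': array([-0.02 , -0.076, -0.001,  0.042,  0.069, -0.   ]), 'joint_efforts': array([ 1.0000e-03, -5.2038e+01,  4.6481e+01,  1.6000e-02,  0.0000e+00,
        0.0000e+00]), 'ee_pos': array([ 0.237, -0.496,  0.231]), 'tcp_rot': array([-90.459,  89.923, 115.027]), 'wrist_force': array([-0.038, -0.014, -0.248]), 'torque': array([0.003, 0.02 , 0.039]), 'opening': np.float64(0.086)}
scene cam at [1.305 0.045 0.727]
fixture [106. 229. 160. 285.] 0.95 [ 0.582 -0.331  0.042]
fixture [119. 224. 140. 282.] 0.48 [ 0.569 -0.343  0.042]
valve [257. 207. 301. 246.] 0.6 [ 0.529 -0.02   0.062]
tray [400. 202. 497. 286.] 0.7 [0.558 0.363 0.005]
spanner [122. 223. 140. 283.] 0.91 [ 0.57  -0.341  0.043]
spanner [309. 315. 403. 338.] 0.72 [0.884 0.109 0.159]
socket [358. 232. 371. 254.] 0.74 [0.568 0.167 0.036]
fitting [213. 211. 228. 235.] 0.73 [ 0.462 -0.163  0.027]
screwdriver [173. 326. 276. 344.] 0.64 [ 0.784 -0.121  0.025]
screwdriver [117. 226. 140. 286.] 0.21 [ 0.578
[... 329 characters left out ...]
495. 282.] 0.87 [ 0.537 -0.337  0.03 ]
fixture [284. 175. 344. 189.] 0.25 [0.767 0.127 0.011]
valve [349. 252. 382. 278.] 0.77 [ 0.499 -0.022  0.068]
valve [358. 172. 425. 183.] 0.56 [ 0.78  -0.115  0.003]
tray [215. 209. 271. 292.] 0.65 [0.56  0.345 0.001]
tray [447. 220. 498. 283.] 0.59 [ 0.539 -0.342  0.036]
spanner [283. 174. 342. 192.] 0.85 [0.764 0.13  0.009]
spanner [458. 216. 490. 276.] 0.79 [ 0.556 -0.348  0.04 ]
screwdriver [364. 172. 423. 182.] 0.81 [ 0.777 -0.119  0.023]
can [254. 176. 277. 200.] 0.79 [0.732 0.265 0.092]
filter [439. 167. 474. 200.] 0.7 [ 0.727 -0.287  0.111]
gauge [159. 302. 180. 324.] 0.83 [0.374 0.558 0.029]
gauge [215. 212. 272. 293.] 0.27 [0.553 0.344 0.006]
```

```bash
python3 - <<'E'
from h import *
for n in("top","scene"):
    P=np.load(f"{n}0.npz")["P"].reshape(-1,3)
    def fit(name,x,y,z):
        m=(P[:,0]>x[0])&(P[:,0]<x[1])&(P[:,1]>y[0])&(P[:,1]<y[1])&(P[:,2]>z[0])&(P[:,2]<z[1])
        Q=P[m]; 
        if len(Q)<8: print(n,name,len(Q));return
        r=cv2.minAreaRect(Q[:,:2].astype(np.float32))
        print(n,name,len(Q),"c",np.round(r[0],3),"size",np.round(r[1],3),"ang",round(r[2],1),"z",np.round(np.median(Q[:,2]),3))
    fit("valve",(.43,.58),(-.1,.06),(.055,.085))
    fit("spanner",(.42,.70),(-.46,-.24),(.038,.06))
    fit("fixt plate",(.40,.70),(-.48,-.22),(.006,.06))
    fit("tray rim",(.42,.70),(.2,.5),(.030,.05))
    fit("tray",(.42,.70),(.2,.5),(.012,.05))
a=cv2.imread("pics/top0.png")
a=cv2.resize(a[150:340,140:510],None,fx=2.15,fy=2.15,interpolation=cv2.INTER_CUBIC);cv2.imwrite("pics/top0c.png",a);print(a.shape)
E
```

```text
top valve 560 c [ 0.497 -0.021] size [0.058 0.08 ] ang 19.8 z 0.069
top spanner 484 c [ 0.558 -0.342] size [0.182 0.046] ang 14.1 z 0.043
top fixt plate 2357 c [ 0.551 -0.35 ] size [0.299 0.257] ang 0.7 z 0.016
top tray rim 386 c [0.558 0.346] size [0.231 0.142] ang 5.6 z 0.037
top tray 625 c [0.558 0.346] size [0.231 0.142] ang 5.6 z 0.034
scene valve 759 c [ 0.5   -0.021] size [0.064 0.081] ang 20.8 z 0.069
scene spanner 714 c [ 0.562 -0.345] size [0.186 0.038] ang 15.0 z 0.043
scene fixt plate 2663 c [ 0.52  -0.352] size [0.271 0.119] ang 16.3 z 0.019
scene tray rim 868 c [0.562 0.347] size [0.234 0.143] ang 5.7 z 0.036
scene tray 1899 c [0.562 0.347] size [0.234 0.143] ang 5.7 z 0.029
(408, 796, 3)
```

View pics/top0c.png

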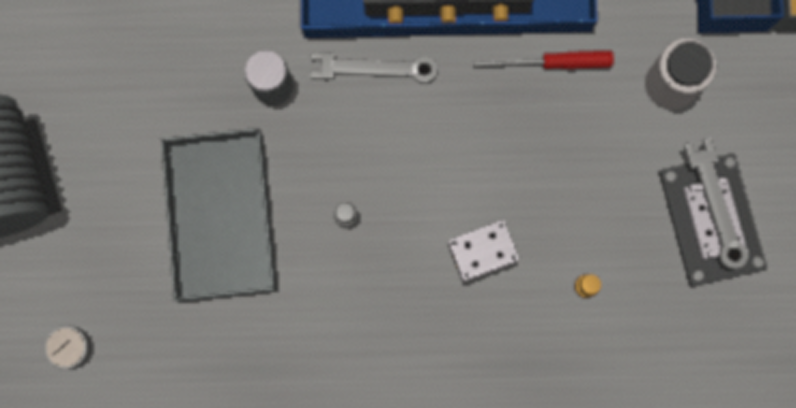

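View pics/scene0.png

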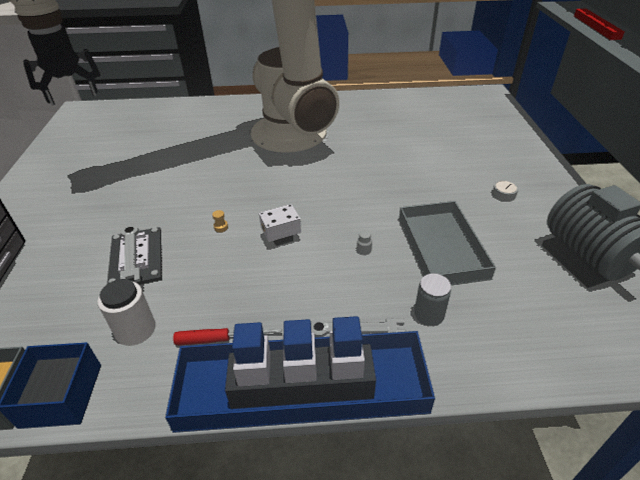

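The top crop shows the fixture at (712,220) with the spanner lying along it (jaw up, ring at 735,255), the valve at (483,250) with its long side near world y, and the empty tray at (220,215). The scene view agrees, and the fitted sizes match the given ones.

```bash
cat >> h.py <<'E'
def go(pos,jaw,o=None):
    "jaw: world angle (deg, mod 180) of tool y; prints shift in tool axes and roll in rad"
    o=o or bot.get_obs(); R=Ro.from_euler("xyz",o["tcp_rot"],degrees=True).as_matrix()
    s=R.T@(np.array(pos)-o["ee_pos"]); y=R[:,1]; cur=np.degrees(np.arctan2(y[1],y[0]))
    d=(jaw-cur+90)%180-90   # world yaw; tool x down -> opposite sign
    roll=np.radians(d)*np.sign(R[2,0])
    print("shift",np.round(s,4),"roll",round(roll,4),"| jaw now",round(cur,1),"q6",np.round(o["q"][5],1),"t",round(float(o["time"]),2)); return R
E
python3 - <<'E'
from h import *
R=go([.56,-.344,.15],14.5+90); print(np.round(R,3))
E
```

```text
shift [ 0.0813  0.0015 -0.3575] roll 0.1918 | jaw now -64.5 q6 90.0 t 1.1
[[-0.     0.43  -0.903]
 [-0.    -0.903 -0.43 ]
 [-1.     0.     0.   ]]
```

Emit:
apply_moves(commands=[[0.02,0.0015,-0.09,0.05,1],[0.04,0.0015,-0.18,0.1,1],[0.06,0.0015,-0.27,0.15,1],[0.08,0.0015,-0.3575,0.192,1],[0.08,0.0015,-0.3575,0.192,1],[0.08,0.0015,-0.3575,0.192,1],[0.08,0.0015,-0.3575,0.192,1],[0.08,0.0015,-0.3575,0.192,1],[0.08,0.0015,-0.3575,0.192,1]], newtons=60)

```text
time: 2.0
ee_pos: [0.5615, -0.3424, 0.1496]
tcp_rot: [-49.4, 89.9, 145.3]
wrist_force: [-0.7, -0.3, -0.7]
opening: 0.0852
```

```bash
cat >> h.py <<'E'
def wcloud(c,o):
    K=c["camera_matrix"];d=c["depth"];v,u=np.mgrid[:480,:640].astype(float)
    x=(u-K[0,2])/K[0,0];y=(v-K[1,2])/K[1,1];r=np.hypot(x,y)+1e-9
    t=np.minimum(np.tan(np.minimum(r,1.5)),99)
    P=np.stack([x/r*t*d,y/r*t*d,d],-1); M=c["mount"]
    P=P@M[:3,:3].T+M[:3,3]
    R=Ro.from_euler("xyz",o["tcp_rot"],degrees=True).as_matrix()
    P=P@R.T+o["ee_pos"]; P[(d==0)|(r>1.3)]=np.nan
    return P
def look(name):
    o=bot.get_obs(); c=cams.camera("wrist"); cv2.imwrite(f"pics/{name}.png",c["frame"])
    P=wcloud(c,o); np.savez(f"{name}.npz",P=P,F=c["frame"]); return P,c,o
def rect(P,x,y,z,name=""):
    Q=P.reshape(-1,3);m=(Q[:,0]>x[0])&(Q[:,0]<x[1])&(Q[:,1]>y[0])&(Q[:,1]<y[1])&(Q[:,2]>z[0])&(Q[:,2]<z[1]);Q=Q[m]
    if len(Q)<8: print(name,len(Q));return Q
    r=cv2.minAreaRect(Q[:,:2].astype(np.float32));print(name,len(Q),"c",np.round(r[0],4),"size",np.round(r[1],4),"ang",round(r[2],1),"z",np.round(np.median(Q[:,2]),4));return Q
E
python3 - <<'E'
from h import *
P,c,o=look("w1"); print(np.round(c["mount"],3), c["camera_matrix"])
rect(P,(.42,.70),(-.46,-.24),(.038,.05),"spanner")
Q=rect(P,(.51,.60),(-.46,-.24),(.038,.05),"handle")
q=rect(P,(.45,.66),(-.46,-.24),(.028,.036),"stops")
rect(P,(.42,.70),(-.45,-.24),(.018,.025),"pad"); rect(P,(.42,.70),(-.45,-.24),(.007,.016),"plate")
go([.56,-.344,.03],104.5)
E
```

```text
[[ 0.001 -0.306  0.952 -0.142]
 [ 1.    -0.001 -0.001 -0.001]
 [ 0.001  0.952  0.306 -0.078]
 [ 0.     0.     0.     1.   ]] [[371.64829954   0.         314.69817834]
 [  0.         371.64829954 234.44880654]
 [  0.           0.           1.        ]]
spanner 8368 c [ 0.5586 -0.343 ] size [0.1831 0.0376] ang 14.2 z 0.0411
handle 3657 c [ 0.555  -0.3438] size [0.0975 0.0215] ang 14.6 z 0.041
stops 748 c [ 0.5681 -0.3377] size [0.1572 0.0499] ang 12.0 z 0.0311
pad 5152 c [ 0.5411 -0.3435] size [0.1029 0.0607] ang 12.0 z 0.0212
plate 13539 c [ 0.5413 -0.3437] size [0.1705 0.1106] ang 12.2 z 0.0112
shift [0.1206 0.0006 0.0003] roll 0.0013 | jaw now -75.4 q6 133.9 t 2.05
```

View pics/w1.png

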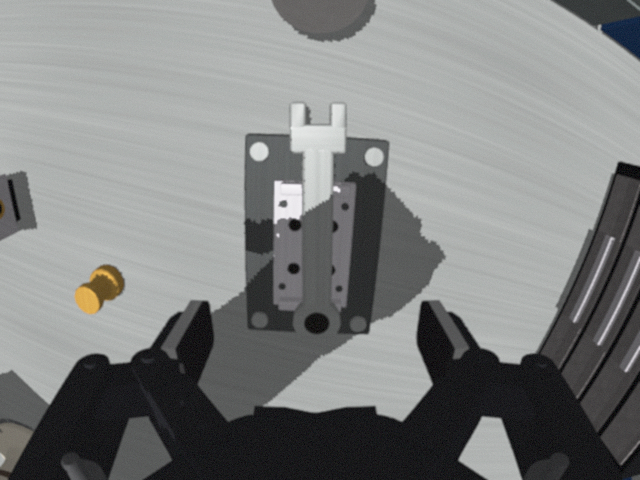

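The wrist view shows the spanner at (318,230) down the length of the fixture, with the jaws already square to it. The fitted fixture centre is (0.541, -0.344), yaw 12.1°, and every size matches.

Emit:
apply_moves(commands=[[0.05,0,0.003,0,1],[0.09,0,0.003,0,1],[0.119,0,0.003,0,1],[0.119,0,0.003,0,1],[0.119,0,0.003,0,-1],[0.119,0,0.003,0,-1],[0.119,0,0.003,0,-1],[0.119,0,0.003,0,-1],[0.119,0,0.003,0,-1],[0.119,0,0.003,0,-1]])

```text
time: 3.05
ee_pos: [0.5578, -0.3446, 0.0332]
tcp_rot: [100.3, 89.9, -65.1]
wrist_force: [-1.2, 0.8, 6.7]
opening: 0.0196
```

Emit:
apply_moves(commands=[[0,0,0,0,-1],[0,0,0,0,-1],[-0.02,0,0,0,-1],[-0.05,0,0,0,-1],[-0.09,0,0,0,-1],[-0.13,0,0,0,-1],[-0.13,0,0,0,-1],[-0.13,0,0,0,-1]])

```text
time: 3.85
ee_pos: [0.5582, -0.3446, 0.1637]
tcp_rot: [121.8, 89.9, -43.6]
wrist_force: [-0.6, 0.8, -2.5]
opening: 0.0199
```

```bash
python3 - <<'E'
from h import *
o=bot.get_obs();print(o["opening"],o["wrist_force"])
go([.559,.346,.13],5.6+90); go([.559,.346,.008],5.6+90)
P,c,o=look("w2"); Q=rect(P,(.4,.75),(-.46,-.2),(.10,.20),"sp"); 
F=cv2.resize(c["frame"],(400,300));cv2.imwrite("pics/w2s.png",F)
E
```

```text
0.01991131340267099 [-0.62808058  0.8178448  -2.53883148]
shift [ 0.0326 -0.6682 -0.1747] roll 0.1568 | jaw now -75.4 q6 133.7 t 3.85
shift [ 0.1546 -0.6685 -0.1745] roll 0.1568 | jaw now -75.4 q6 133.7 t 3.85
sp 23807 c [ 0.5738 -0.3391] size [0.1546 0.0475] ang 13.3 z 0.1717
```

View pics/w2s.png

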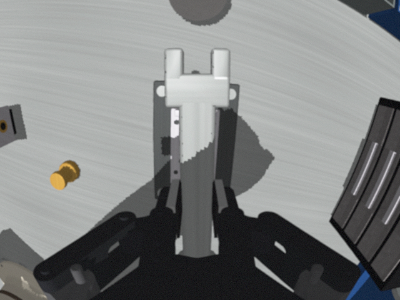

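The spanner is held square along the jaws. I'm carrying it across to the tray.

Emit:
apply_moves(commands=[[0,-0.05,-0.013,0,-1],[0,-0.1,-0.026,0,-1],[0,-0.15,-0.039,0,-1],[0,-0.2,-0.052,0.02,-1],[0,-0.25,-0.065,0.04,-1],[0,-0.3,-0.078,0.06,-1],[0,-0.35,-0.091,0.08,-1],[0,-0.4,-0.105,0.1,-1],[0,-0.45,-0.118,0.12,-1],[0,-0.5,-0.131,0.14,-1],[0,-0.55,-0.144,0.156,-1],[0,-0.6,-0.157,0.156,-1]])

```text
time: 5.1
ee_pos: [0.5754, 0.1122, 0.1609]
tcp_rot: [-84.1, 88.0, 106.0]
wrist_force: [-0.1, -0.1, -1.3]
opening: 0.0199
```

```bash
python3 - <<'E'
from h import *
go([.559,.346,.13],5.6+90); go([.559,.346,.007],5.6+90)
E
```

```text
shift [ 0.0391 -0.2318 -0.0249] roll 0.0783 | jaw now -79.9 q6 180.0 t 5.1
shift [ 0.162  -0.2274 -0.0254] roll 0.0783 | jaw now -79.9 q6 180.0 t 5.1
```

Joint 6 reached its limit, so I'm taking the equivalent half turn the other way while the spanner is high.

Emit:
apply_moves(commands=[[0.0,-0.02,-0.002,-0.14,-1],[0.0,-0.04,-0.004,-0.28,-1],[0.0,-0.06,-0.006,-0.42,-1],[0.0,-0.08,-0.008,-0.56,-1],[0.0,-0.1,-0.01,-0.7,-1],[0.0,-0.12,-0.012,-0.84,-1],[0.0,-0.14,-0.014,-0.98,-1],[0.0,-0.16,-0.016,-1.12,-1],[0.0,-0.18,-0.018,-1.26,-1],[0.0,-0.2,-0.02,-1.4,-1],[0.0,-0.22,-0.022,-1.54,-1],[0.0,-0.23,-0.025,-1.68,-1]])

```text
time: 6.3
ee_pos: [0.5604, 0.3426, 0.1683]
tcp_rot: [-179.5, 88.0, 107.1]
wrist_force: [-0.1, -0.1, -1.1]
opening: 0.02
```

Emit:
apply_moves(commands=[[0,0,0,-0.14,-1],[0,0,0,-0.28,-1],[0,0,0,-0.42,-1],[0,0,0,-0.56,-1],[0,0,0,-0.7,-1],[0,0,0,-0.84,-1],[0,0,0,-0.98,-1],[0,0,0,-1.12,-1],[0,0,0,-1.26,-1],[0,0,0,-1.39,-1],[0,0,0,-1.39,-1]])

```text
time: 7.4
ee_pos: [0.5614, 0.341, 0.1677]
tcp_rot: [101.9, 88.0, 108.1]
wrist_force: [-0.4, 0.2, -2.1]
opening: 0.0199
```

```bash
python3 - <<'E'
from h import *
R=go([.559,.346,.06],5.6+90); go([.559,.346,.009],5.6+90);print(np.round(R[:,0],3))
E
```

```text
shift [ 0.1079  0.0016 -0.0011] roll 0.0093 | jaw now 96.1 q6 24.3 t 7.4
shift [ 1.588e-01 -1.000e-04 -7.000e-04] roll 0.0093 | jaw now 96.1 q6 24.3 t 7.4
[-0.011  0.033 -0.999]
```

Emit:
apply_moves(commands=[[0.05,0,-0.001,0.009,-1],[0.1,0,-0.001,0.009,-1],[0.14,0,-0.001,0.009,-1],[0.159,0,-0.001,0.009,-1],[0.159,0,-0.001,0.009,-1],[0.159,0,-0.001,0.009,-1],[0.159,0,-0.001,0.009,-0.3],[0.159,0,-0.001,0.009,-0.3],[0.159,0,-0.001,0.009,-0.2],[0.159,0,-0.001,0.009,-0.1],[0.159,0,-0.001,0.009,-0.1]])

```text
time: 8.5
ee_pos: [0.5587, 0.3462, 0.009]
tcp_rot: [102.2, 88.0, 107.8]
wrist_force: [0.6, -0.3, 0.0]
opening: 0.0382
```

Emit:
apply_moves(commands=[[-0.03,0,0,0,-0.1],[-0.08,0,0,0,0.2],[-0.13,0,0,0,1],[-0.16,0,0,0,1],[-0.16,0,0,0,1],[-0.16,0,0,0,1]])

```text
time: 9.1
ee_pos: [0.5608, 0.3411, 0.1694]
tcp_rot: [99.9, 88.0, 105.5]
wrist_force: [0.5, 0.1, -1.2]
opening: 0.0855
```

```bash
python3 - <<'E'
from h import *
P,c,o=look("w3"); Q=rect(P,(.45,.67),(.3,.4),(.009,.025),"sp"); rect(P,(.4,.72),(.22,.48),(.03,.05),"rim")
go([.497,-.021,.16],19.8)
F=cv2.resize(c["frame"],(400,300));cv2.imwrite("pics/w3s.png",F)
E
```

```text
sp 6912 c [0.559 0.35 ] size [0.2283 0.0625] ang 9.7 z 0.0131
rim 5937 c [0.5797 0.3368] size [0.2713 0.1726] ang 4.6 z 0.0366
shift [-0.0031 -0.354  -0.0983] roll 1.323 | jaw now 95.6 q6 24.9 t 9.15
```

View pics/w3s.png

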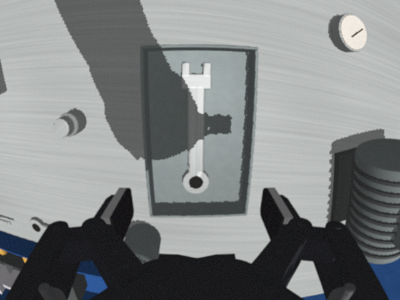

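The tray view shows the spanner flat and central at (197,125), and it has been let go. Next I move to the valve and look from above.

Emit:
apply_moves(commands=[[0,-0.05,-0.014,0.14,1],[0,-0.1,-0.028,0.28,1],[0,-0.15,-0.042,0.42,1],[0,-0.2,-0.056,0.56,1],[0,-0.25,-0.07,0.7,1],[0,-0.3,-0.084,0.84,1],[0,-0.354,-0.098,0.98,1],[0,-0.354,-0.098,1.12,1],[0,-0.354,-0.098,1.26,1],[0,-0.354,-0.098,1.323,1],[0,-0.354,-0.098,1.323,1],[0,-0.354,-0.098,1.323,1]], newtons=20)

```text
time: 10.35
ee_pos: [0.4968, -0.0207, 0.1557]
tcp_rot: [-177.8, 88.0, 112.2]
wrist_force: [-0.1, 0.3, 0.8]
opening: 0.0854
```

```bash
python3 - <<'E'
from h import *
P,c,o=look("w4"); rect(P,(.4,.6),(-.12,.08),(.06,.08),"valve"); rect(P,(.4,.6),(-.25,-.1),(.03,.06),"fitting");rect(P,(.4,.65),(.1,.25),(.03,.06),"socket")
R=go([.497,-.021,.16],19.8);print(R[:,0],o["ee_pos"])
E
```

```text
valve 10202 c [ 0.4973 -0.0173] size [0.0588 0.0803] ang 19.5 z 0.0681
fitting 548 c [ 0.4546 -0.1638] size [0.0286 0.0181] ang 84.0 z 0.0446
socket 1348 c [0.554  0.1686] size [0.0287 0.0322] ang 51.7 z 0.0483
shift [-0.004  -0.      0.0002] roll 0.0024 | jaw now 19.9 q6 66.6 t 10.4
[-0.01277114  0.03263073 -0.99938588] [ 0.49675868 -0.02073426  0.15567699]
```

```bash
python3 - <<'E'
from h import *
go([.512,-.0588,.15],19.5);go([.512,-.0588,.050],19.5)
E
```

```text
shift [0.0045 0.0012 0.0412] roll 0.0076 | jaw now 19.9 q6 66.6 t 10.4
shift [0.1045 0.0013 0.0447] roll 0.0076 | jaw now 19.9 q6 66.6 t 10.4
```

Emit:
apply_moves(commands=[[0.005,0.001,0.041,0.008,1],[0.05,0.001,0.043,0.008,1],[0.09,0.001,0.0445,0.008,1],[0.104,0.001,0.0445,0.008,1],[0.104,0.001,0.0445,0.008,1],[0.104,0.001,0.0445,0.008,-1],[0.104,0.001,0.0445,0.008,-1],[0.104,0.001,0.0445,0.008,-1],[0.104,0.001,0.0445,0.008,-1],[0.104,0.001,0.0445,0.008,-1],[0.104,0.001,0.0445,0.008,-1]], newtons=20)

```text
time: 11.5
ee_pos: [0.5129, -0.0589, 0.0528]
tcp_rot: [176.6, 88.1, 106.1]
wrist_force: [-0.9, -0.2, 7.1]
opening: 0.0573
```

Emit:
apply_moves(commands=[[-0.005,0,0,0,-1],[-0.01,0,0,0,-1],[-0.015,0,0,0,-1],[-0.02,0,0,0,-1],[-0.02,0,0,0,-1]])

```text
time: 12.0
ee_pos: [0.5134, -0.0598, 0.0736]
tcp_rot: [175.4, 88.1, 104.9]
wrist_force: [0.2, -1.2, 2.2]
opening: 0.0572
```

```bash
python3 - <<'E'
from h import *
for n in("scene","top"):
  c=cams.camera(n);P=cloud(c);cv2.imwrite(f"pics/{n}5.png",c["frame"])
  if n=="scene":
    a=cv2.resize(c["frame"][150:290,200:380],None,fx=3.3,fy=3.3,interpolation=cv2.INTER_CUBIC);cv2.imwrite("pics/s5.png",a)
E
```

```text
(no output)
```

View pics/s5.png

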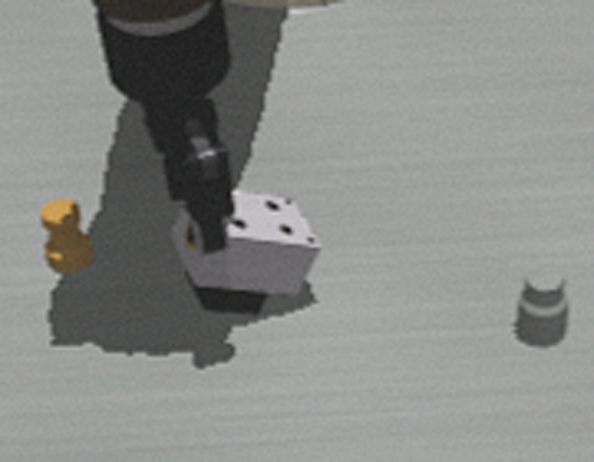

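The crop shows the block pivoting in the pads: its far end is down with the coil edge on the bench, and the gripped end is raised by 20–30°. Next I swing it over its lower edge by moving the grip along the arc.

Emit:
apply_moves(commands=[[0.0,0,-0.008,0,-1],[0.0,0,-0.016,0,-1],[0.0,0,-0.022,0,-1],[0.001,0,-0.03,0,-1],[0.002,0,-0.038,0,-1],[0.002,0,-0.038,0,-1]])

```text
time: 12.7
ee_pos: [0.5014, -0.0233, 0.0743]
tcp_rot: [170.1, 88.2, 99.6]
wrist_force: [-1.4, -0.3, 9.3]
opening: 0.057
```

```bash
python3 - <<'E'
from h import *
o=bot.get_obs();print(o["wrist_force"],o["ee_pos"],o["opening"])
c=cams.camera("scene");P=cloud(c)
a=cv2.resize(c["frame"][150:290,200:380],None,fx=3.3,fy=3.3,interpolation=cv2.INTER_CUBIC);cv2.imwrite("pics/s6.png",a)
E
```

```text
[-1.44281339 -0.27773851  9.25484835] [ 0.50144328 -0.02334264  0.0743446 ] 0.05697367771073503
```

View pics/s6.png

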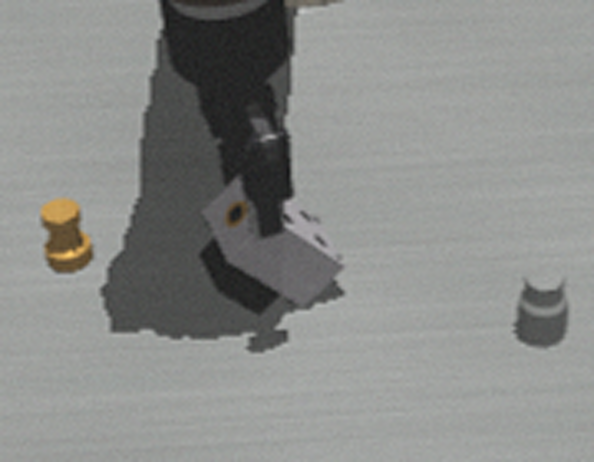

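The tilt is now about 40–45°, with the coil edge on the bench. I carry on along the arc.

Emit:
apply_moves(commands=[[0.0,0,-0.008,0,-1],[0.0,0,-0.016,0,-1],[0.0,0,-0.024,0,-1],[0.001,0,-0.032,0,-1],[0.002,0,-0.04,0,-1],[0.002,0,-0.04,0,-1]])

```text
time: 13.35
ee_pos: [0.488, 0.0148, 0.0745]
tcp_rot: [168.6, 88.2, 98.2]
wrist_force: [-1.2, -4.7, 3.9]
opening: 0.0571
```

```bash
cat >> h.py <<'E'
def planes(P,x,y,z,k=4):
    "dominant planes of cloud normals inside a box"
    gx=P[2:,1:-1]-P[:-2,1:-1]; gy=P[1:-1,2:]-P[1:-1,:-2]; N=np.cross(gy,gx); N/=np.linalg.norm(N,axis=-1,keepdims=True); C=P[1:-1,1:-1]
    m=(C[...,0]>x[0])&(C[...,0]<x[1])&(C[...,1]>y[0])&(C[...,1]<y[1])&(C[...,2]>z[0])&(C[...,2]<z[1])&np.isfinite(N[...,0])
    N=N[m];C=C[m]
    for i in range(k):
        if len(N)<25:break
        S=N[::max(1,len(N)//400)]@N.T>.97; b=S.sum(1).argmax(); s=S[b]; n=N[s].mean(0);n/=np.linalg.norm(n)
        print("plane",s.sum(),"n",np.round(n,2),"tilt",round(float(np.degrees(np.arccos(abs(n[2])))),1),"c",np.round(np.median(C[s],0),3)); N=N[~s];C=C[~s]
E
python3 - <<'E'
from h import *
o=bot.get_obs();print(o["wrist_force"],o["ee_pos"],o["opening"])
c=cams.camera("scene");P=cloud(c)
planes(P,(.38,.6),(-.08,.12),(.012,.085))
a=cv2.resize(c["frame"][150:290,200:380],None,fx=3.3,fy=3.3,interpolation=cv2.INTER_CUBIC);cv2.imwrite("pics/s7.png",a)
E
```

```text
[-1.21200864 -4.72853017  3.88713947] [0.48799132 0.01482685 0.07451823] 0.05707169518840601
plane 141 n [-0.92 -0.38  0.09] tilt 85.0 c [0.516 0.025 0.044]
plane 85 n [-0.14  0.59 -0.8 ] tilt 37.2 c [ 0.5   -0.008  0.075]
plane 69 n [-0.74 -0.67 -0.11] tilt 83.5 c [0.515 0.023 0.042]
plane 64 n [-0.96 -0.06  0.27] tilt 74.3 c [0.516 0.018 0.04 ]
```

View pics/s7.png

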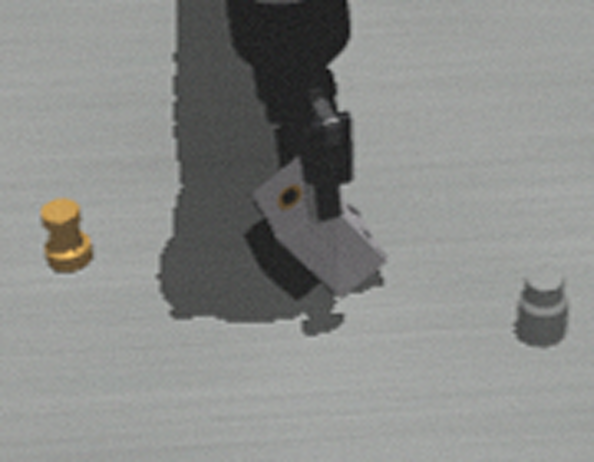

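The tilt is about 53° (the end-face normal reads 37°) and the corner is reaching the bench. I continue over it to upright.

Emit:
apply_moves(commands=[[0.0,0,-0.007,0,-1],[0.0,0,-0.014,0,-1],[0.001,0,-0.021,0,-1],[0.002,0,-0.028,0,-1],[0.003,0,-0.035,0,-1],[0.003,0,-0.035,0,-1]])

```text
time: 14.0
ee_pos: [0.476, 0.0486, 0.0722]
tcp_rot: [169.3, 88.2, 98.9]
wrist_force: [-1.0, -1.6, -0.4]
opening: 0.0566
```

```bash
python3 - <<'E'
from h import *
o=bot.get_obs();print(o["wrist_force"],o["ee_pos"],o["opening"])
c=cams.camera("scene");P=cloud(c)
planes(P,(.38,.6),(-.06,.16),(.012,.09))
E
```

```text
[-1.02416743 -1.56021918 -0.40597453] [0.47598711 0.04861398 0.07220404] 0.0565531038277598
plane 124 n [-0.96 -0.22  0.17] tilt 80.0 c [0.51  0.038 0.044]
plane 104 n [ 0.05  0.06 -1.  ] tilt 4.8 c [0.488 0.02  0.082]
plane 96 n [-0.82 -0.58 -0.01] tilt 89.6 c [0.509 0.041 0.048]
plane 76 n [-0.03  0.51 -0.86] tilt 30.6 c [0.488 0.022 0.081]
```

Emit:
apply_moves(commands=[[0.002,0,-0.006,0,-1],[0.004,0,-0.012,0,-1],[0.005,0,-0.015,0,-1],[0.005,0,-0.015,0,-1]])

```text
time: 14.45
ee_pos: [0.4707, 0.0629, 0.0673]
tcp_rot: [170.3, 88.2, 99.9]
wrist_force: [0.9, -1.9, -2.2]
opening: 0.0571
```

```bash
python3 - <<'E'
from h import *
o=bot.get_obs();print(o["wrist_force"],o["ee_pos"],o["opening"])
c=cams.camera("scene");P=cloud(c)
F=c["frame"].min(-1)
m=(F>70)&(P[...,0]>.4)&(P[...,0]<.56)&(P[...,1]>-.06)&(P[...,1]<.16)&(P[...,2]>.066)&(P[...,2]<.11)
Q=P[m]; print(len(Q)); 
A=np.c_[Q[:,:2],np.ones(len(Q))]; s,*_=np.linalg.lstsq(A,Q[:,2],rcond=None);print("slopes",s[:2],np.abs(A@s-Q[:,2]).mean(),Q[:,2].min(),Q[:,2].max(),Q.mean(0))
P2=P.reshape(-1,3); r=cv2.minAreaRect(Q[:,:2].astype(np.float32));print(r)
a=cv2.resize(c["frame"][150:290,200:380],None,fx=3.3,fy=3.3,interpolation=cv2.INTER_CUBIC);cv2.imwrite("pics/s8.png",a)
E
```

```text
[ 0.89285583 -1.94137559 -2.16706208] [0.47073335 0.06291043 0.06732547] 0.05711661488689532
361
slopes [-0.08003996  0.12030797] 0.003973839789721264 0.06613487838631887 0.10744649608021688 [0.48721754 0.04357135 0.07996413]
((0.48060107231140137, 0.04443827271461487), (0.07491359859704971, 0.05088004097342491), 26.327577590942383)
```

View pics/s8.png

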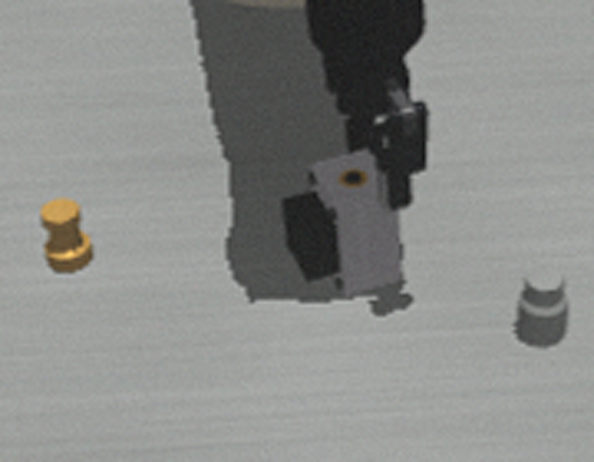

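It's standing to within about 8°; I'll finish the arc.

Emit:
apply_moves(commands=[[0.002,0,-0.006,0,-1],[0.004,0,-0.011,0,-1],[0.006,0,-0.013,0,-1],[0.008,0,-0.014,0,-1],[0.008,0,-0.014,0,-1]])

```text
time: 15.0
ee_pos: [0.4671, 0.0764, 0.0644]
tcp_rot: [161.4, 88.2, 91.0]
wrist_force: [-11.4, -4.7, 34.9]
opening: 0.0571
```

```bash
cat > st.py <<'E'
from h import *
o=bot.get_obs();print(o["wrist_force"],o["ee_pos"],o["opening"])
c=cams.camera("scene");P=cloud(c)
F=c["frame"].min(-1)
m=(F>70)&(P[...,0]>.4)&(P[...,0]<.56)&(P[...,1]>-.06)&(P[...,1]<.16)&(P[...,2]>.070)&(P[...,2]<.092)
Q=P[m]; A=np.c_[Q[:,:2],np.ones(len(Q))]; s,*_=np.linalg.lstsq(A,Q[:,2],rcond=None);print(len(Q),"slopes",s[:2],np.abs(A@s-Q[:,2]).mean(),Q.mean(0))
r=cv2.minAreaRect(Q[:,:2].astype(np.float32));print(r)
E
python3 st.py
```

```text
[-11.40014955  -4.71941774  34.92775443] [0.46711618 0.07639867 0.06441008] 0.057142738026610004
330 slopes [-0.04590523 -0.06272346] 0.0027764314881803995 [0.48345432 0.05400278 0.08098515]
((0.47777819633483887, 0.05976857244968414), (0.06607485562562943, 0.05744022876024246), 20.52526092529297)
```

Emit:
apply_moves(commands=[[-0.002,0,0.001,0,-1],[-0.003,0,0.001,0,-1],[-0.003,0,0.001,0,-1]])

```text
time: 15.35
ee_pos: [0.467, 0.0755, 0.0666]
tcp_rot: [163.7, 88.2, 93.4]
wrist_force: [-0.2, -1.1, -5.8]
opening: 0.0571
```

```bash
python3 st.py
```

```text
[-0.18961379 -1.11594872 -5.84524903] [0.46703547 0.07546869 0.06662622] 0.05705731049710668
338 slopes [-0.07306937  0.00608855] 0.0026383747777763192 [0.48216842 0.05345367 0.08113598]
((0.4767664968967438, 0.056426212191581726), (0.073270283639431, 0.04882947728037834), 21.49224853515625)
```

Emit:
apply_moves(commands=[[0.001,0,0,0,-1],[0.0015,0,0,0,-1],[0.0015,0,0,0,0.5],[0.0015,0,0,0,0.6],[0.0015,0,0,0,0.8],[0.0015,0,0,0,1],[0.0015,0,0,0,1],[0.0015,0,0,0,1],[-0.03,0,0,0,1],[-0.07,0,0,0,1],[-0.11,0,0,0,1],[-0.11,0,0,0,1]])

```text
time: 16.6
ee_pos: [0.4691, 0.0721, 0.1818]
tcp_rot: [150.9, 88.1, 80.5]
wrist_force: [-0.2, -0.1, -0.4]
opening: 0.0853
```

```bash
python3 st.py; python3 - <<'E'
from h import *
P,c,o=look("w9"); Q=rect(P,(.38,.6),(-.06,.16),(.072,.095),"end face")
A=np.c_[Q[:,:2],np.ones(len(Q))]; s,*_=np.linalg.lstsq(A,Q[:,2],rcond=None);print(s,np.abs(A@s-Q[:,2]).mean())
rect(P,(.38,.6),(-.06,.16),(.03,.095),"all")
go([.47,.06,.15],19.5)
E
```

```text
[-0.15520551 -0.12542663 -0.3878055 ] [0.4691017  0.07213771 0.18184532] 0.08527361766338529
340 slopes [-0.05615997  0.00850672] 0.002024438878272297 [0.48142708 0.05221376 0.07924673]
((0.4765467643737793, 0.05214695632457733), (0.06464465707540512, 0.04492318257689476), 18.946666717529297)
end face 4899 c [0.4731 0.0532] size [0.0588 0.0485] ang 19.2 z 0.0791
[ 0.00358593 -0.01008487  0.07780226] 0.0007360487621886666
all 7144 c [0.5165 0.0811] size [0.1744 0.0814] ang 41.5 z 0.0786
shift [ 0.0267 -0.0021  0.0129] roll 0.0019 | jaw now 19.6 q6 78.0 t 16.7
```

The block stands flat on its end, let go: the face height is 79 mm, the slope under 1° and the yaw 19.2°. Now I take a fresh hold at the top coil-side corner.

```bash
python3 - <<'E'
from h import *
go([.4825,.0265,.15],19.3);R=go([.4825,.0265,.064],19.3);print(np.round(R,3))
E
```

```text
shift [ 0.0256 -0.0016  0.0487] roll 0.0054 | jaw now 19.6 q6 78.0 t 16.7
shift [ 0.1116 -0.0025  0.0513] roll 0.0054 | jaw now 19.6 q6 78.0 t 16.7
[[-0.     0.942  0.336]
 [ 0.032  0.336 -0.941]
 [-0.999  0.01  -0.03 ]]
```

Emit:
apply_moves(commands=[[0.025,-0.002,0.048,0.005,1],[0.06,-0.002,0.051,0.005,1],[0.09,-0.0025,0.051,0.005,1],[0.112,-0.0025,0.051,0.005,1],[0.112,-0.0025,0.051,0.005,1],[0.112,-0.0025,0.051,0.005,1],[0.112,-0.0025,0.051,0.005,-1],[0.112,-0.0025,0.051,0.005,-1],[0.112,-0.0025,0.051,0.005,-1],[0.112,-0.0025,0.051,0.005,-1],[0.112,-0.0025,0.051,0.005,-1],[0.112,-0.0025,0.051,0.005,-1]], newtons=20)

```text
time: 17.9
ee_pos: [0.4831, 0.0268, 0.0651]
tcp_rot: [157.5, 88.2, 86.9]
wrist_force: [-1.4, 0.1, 5.5]
opening: 0.0568
```

Emit:
apply_moves(commands=[[-0.004,0,0,0,-1],[-0.008,0,0,0,-1],[-0.012,0,0,0,-1],[-0.012,0,0,0,-1],[-0.012,0,0,0,-1]])

```text
time: 18.4
ee_pos: [0.483, 0.0264, 0.077]
tcp_rot: [157.9, 88.2, 87.2]
wrist_force: [0.7, 0.7, -5.7]
opening: 0.0564
```

```bash
python3 st.py; python3 - <<'E'
from h import *
c=cams.camera("scene")
a=cv2.resize(c["frame"][150:290,200:380],None,fx=3.3,fy=3.3,interpolation=cv2.INTER_CUBIC);cv2.imwrite("pics/s10.png",a)
E
```

```text
[ 0.65572534  0.7245354  -5.73471119] [0.48303165 0.02636693 0.07698745] 0.056399132200652013
249 slopes [-0.1581286  -0.02542159] 0.004855655461369725 [0.4918031  0.06041044 0.0839399 ]
((0.47869107127189636, 0.04369756579399109), (0.07197732478380203, 0.061110369861125946), 20.06650161743164)
```

View pics/s10.png

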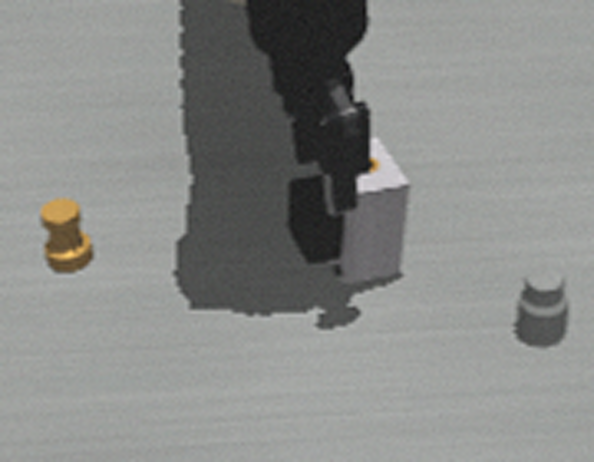

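The block hung with almost no tilt because the lever is too short there. I'll set it back down and hold it by the end of the coil housing instead, where gravity has a longer lever.

Emit:
apply_moves(commands=[[0.004,0,0,0,-1],[0.008,0,0,0,-1],[0.0115,0,0,0,-1],[0.013,0,0,0,-1],[0.013,0,0,0,-1]])

```text
time: 19.0
ee_pos: [0.4849, 0.0242, 0.068]
tcp_rot: [144.4, 88.4, 73.6]
wrist_force: [-5.8, -17.7, 27.6]
opening: 0.0565
```

```bash
python3 st.py
```

```text
[ -5.8226217  -17.73700969  27.60355875] [0.48492335 0.02419232 0.06795109] 0.05653606074454173
202 slopes [-0.06697979 -0.13034418] 0.002616327229083901 [0.4917367  0.05832784 0.07949377]
((0.49173954129219055, 0.05901695042848587), (0.04091159626841545, 0.08565333485603333), 67.50450134277344)
```

It came down on the lower mount-face edge tilted 7° the right way. The contact friction is 0.64, which is enough to roll it about that edge, so I'll use that.

Emit:
apply_moves(commands=[[-0.001,0,-0.007,0,-1],[-0.002,0,-0.014,0,-1],[-0.003,0,-0.021,0,-1],[-0.003,0,-0.027,0,-1],[-0.003,0,-0.027,0,-1]])

```text
time: 19.55
ee_pos: [0.4753, 0.0506, 0.0709]
tcp_rot: [147.3, 88.4, 76.6]
wrist_force: [-0.6, 1.1, -6.5]
opening: 0.0565
```

```bash
python3 st.py
```

```text
[-0.55774276  1.07101027 -6.47088559] [0.47532196 0.05059412 0.07091673] 0.056513751105455104
202 slopes [-0.04216929 -0.0136077 ] 0.003300740587731629 [0.4823231  0.08387112 0.08124283]
((0.47090771794319153, 0.06789588183164597), (0.0774572417140007, 0.06159532815217972), 19.8319034576416)
```

Emit:
apply_moves(commands=[[0.002,0,0,0,-1],[0.0035,0,0,0,-1],[0.0045,0,0,0,-1],[0.0045,0,0,0,-1]])

```text
time: 20.0
ee_pos: [0.4768, 0.0485, 0.0693]
tcp_rot: [135.4, 88.6, 64.7]
wrist_force: [-5.2, -11.9, 18.8]
opening: 0.0566
```

```bash
python3 st.py; python3 - <<'E'
from h import *
c=cams.camera("scene");P=cloud(c)
# lowest visible points of bright block +x side face: bottom edge line
F=c["frame"].min(-1)
m=(P[...,0]>.42)&(P[...,0]<.56)&(P[...,1]>0)&(P[...,1]<.13)&(P[...,2]>.02)&(P[...,2]<.065)&(F>90)
Q=P[m];print(len(Q));
for z in np.arange(.02,.065,.009):
    s=Q[(Q[:,2]>=z)&(Q[:,2]<z+.009)]
    if len(s)>5: w=s[:,:2]@[-.334,.943];print(round(z,3),len(s),"w",np.round([w.min(),w.max()],4))
E
```

```text
[ -5.2157718 -11.8517274  18.8221718] [0.47684364 0.04850974 0.0693264 ] 0.05659233720853127
192 slopes [-0.03861078 -0.08064981] 0.0027875779541159996 [0.48461233 0.08180763 0.07961304]
((0.4727170169353485, 0.06611613929271698), (0.07664310932159424, 0.06032697111368179), 19.215330123901367)
260
0.02 55 w [-0.1169 -0.072 ]
0.029 52 w [-0.1138 -0.0716]
0.038 46 w [-0.1133 -0.0704]
0.047 54 w [-0.113  -0.0696]
0.056 53 w [-0.1099 -0.0669]
```

It's still tilted 8° and resting on that edge, so releasing it here would let it rock back. I'll push it back flat before letting go.

Emit:
apply_moves(commands=[[0.001,0,0.004,0,-1],[0.002,0,0.008,0,-1],[0.004,0,0.011,0,-1],[0.004,0,0.011,0,-1]])

```text
time: 20.5
ee_pos: [0.4814, 0.0373, 0.0657]
tcp_rot: [130.9, 88.6, 60.1]
wrist_force: [0.6, -5.9, 4.8]
opening: 0.0565
```

```bash
cat >> st.py <<'E'
m=(P[...,0]>.42)&(P[...,0]<.56)&(P[...,1]>-.05)&(P[...,1]<.16)&(P[...,2]>.02)&(P[...,2]<.065)&(F>90)
Q=P[m]
for z in np.arange(.02,.065,.009):
    s=Q[(Q[:,2]>=z)&(Q[:,2]<z+.009)]
    if len(s)>5: w=s[:,:2]@[-.334,.943];print(round(z,3),len(s),"w",np.round([w.min(),w.max()],4))
E
python3 st.py
```

```text
[ 0.5829724  -5.85344968  4.78299805] [0.48136874 0.037282   0.06567185] 0.05652180232321205
191 slopes [-0.06469178 -0.11029244] 0.0024200248477768142 [0.4879091  0.07101269 0.07931638]
((0.4778333604335785, 0.054109569638967514), (0.07317215949296951, 0.06112988665699959), 19.18600082397461)
0.02 49 w [-0.1217 -0.0803]
0.029 54 w [-0.122  -0.0374]
0.038 54 w [-0.121  -0.0805]
0.047 54 w [-0.1206 -0.0331]
0.056 53 w [-0.1208 -0.0804]
```

The side edges are vertical again (within 1.5°), so I release and look.

Emit:
apply_moves(commands=[[-0.0005,0,0,0,-1],[-0.0005,0,0,0,0.4],[-0.0005,0,0,0,0.5],[-0.0005,0,0,0,0.7],[-0.0005,0,0,0,1],[-0.0005,0,0,0,1],[-0.0005,0,0,0,1],[-0.03,0,0,0,1],[-0.07,0,0,0,1],[-0.11,0,0,0,1],[-0.11,0,0,0,1]])

```text
time: 21.65
ee_pos: [0.4819, 0.0351, 0.1813]
tcp_rot: [118.7, 88.3, 47.9]
wrist_force: [0.6, -0.2, -0.2]
opening: 0.0854
```

```bash
python3 - <<'E'
from h import *
P,c,o=look("w11"); Q=rect(P,(.38,.6),(-.06,.16),(.076,.095),"end face")
A=np.c_[Q[:,:2],np.ones(len(Q))]; s,*_=np.linalg.lstsq(A,Q[:,2],rcond=None);print(s,np.abs(A@s-Q[:,2]).mean())
Q=rect(P,(.43,.53),(-.05,.06),(.045,.070),"coil top side")
w=Q[:,:2]@[-.334,.943];print(np.percentile(w,[1,50,99]))
R=go([.47,.06,.15],19.5);print(np.round(R[:,0],3))
E
```

```text
end face 5453 c [0.4717 0.0627] size [0.0585 0.0468] ang 19.0 z 0.0791
[ 0.00097123 -0.00062008  0.07871273] 0.0005732500211332867
coil top side 1431 c [0.483  0.0289] size [0.0436 0.0205] ang 21.1 z 0.0611
[-0.143697   -0.13406781 -0.12447311]
shift [ 0.0289 -0.0031 -0.0268] roll -0.0056 | jaw now 19.2 q6 74.3 t 21.7
[ 0.017  0.022 -1.   ]
```

It stands flat again, let go. Now I grip near the end of the coil housing.

```bash
python3 - <<'E'
from h import *
go([.4883,.0142,.15],19.0);R=go([.4883,.0142,.042],19.0);print(np.round(R,3))
E
```

```text
shift [ 0.0282 -0.0009  0.0225] roll 0.0032 | jaw now 19.2 q6 74.3 t 21.7
shift [ 0.1361 -0.0034  0.0241] roll 0.0032 | jaw now 19.2 q6 74.3 t 21.7
[[ 0.017  0.944  0.329]
 [ 0.022  0.328 -0.944]
 [-1.     0.024 -0.015]]
```

Emit:
apply_moves(commands=[[0.028,-0.001,0.0225,0.003,1],[0.07,-0.002,0.023,0.003,1],[0.11,-0.0035,0.024,0.003,1],[0.136,-0.0035,0.024,0.003,1],[0.136,-0.0035,0.024,0.003,1],[0.136,-0.0035,0.024,0.003,-1],[0.136,-0.0035,0.024,0.003,-1],[0.136,-0.0035,0.024,0.003,-1],[0.136,-0.0035,0.024,0.003,-1],[0.136,-0.0035,0.024,0.003,-1],[0.136,-0.0035,0.024,0.003,-1],[0.136,-0.0035,0.024,0.003,-1]], newtons=20)

```text
time: 22.9
ee_pos: [0.4893, 0.0142, 0.0438]
tcp_rot: [118.4, 88.3, 47.4]
wrist_force: [1.5, -0.4, 6.5]
opening: 0.0436
```

Emit:
apply_moves(commands=[[-0.005,0,0,0,-1],[-0.01,0,0,0,-1],[-0.015,0,0,0,-1],[-0.02,0,0,0,-1],[-0.025,0,0,0,-1],[-0.025,0,0,0,-1]])

```text
time: 23.5
ee_pos: [0.4891, 0.0135, 0.0696]
tcp_rot: [116.5, 88.3, 45.5]
wrist_force: [0.2, -1.9, -2.8]
opening: 0.0434
```

```bash
python3 st.py; python3 - <<'E'
from h import *
c=cams.camera("scene")
a=cv2.resize(c["frame"][150:290,200:380],None,fx=3.3,fy=3.3,interpolation=cv2.INTER_CUBIC);cv2.imwrite("pics/s12.png",a)
E
```

```text
[ 0.22875416 -1.851367   -2.76176318] [0.48913955 0.01353114 0.06960889] 0.043409159244118124
334 slopes [-0.0395714  -0.17919046] 0.004371571813373552 [0.48597608 0.05964874 0.08104805]
((0.4812670052051544, 0.042227908968925476), (0.06261295825242996, 0.08601737022399902), 19.725826263427734)
0.02 58 w [-0.1513 -0.1015]
0.029 72 w [-0.1483 -0.0374]
0.038 66 w [-0.1435 -0.0925]
0.047 68 w [-0.1387 -0.0342]
0.056 68 w [-0.134  -0.0829]
```

View pics/s12.png

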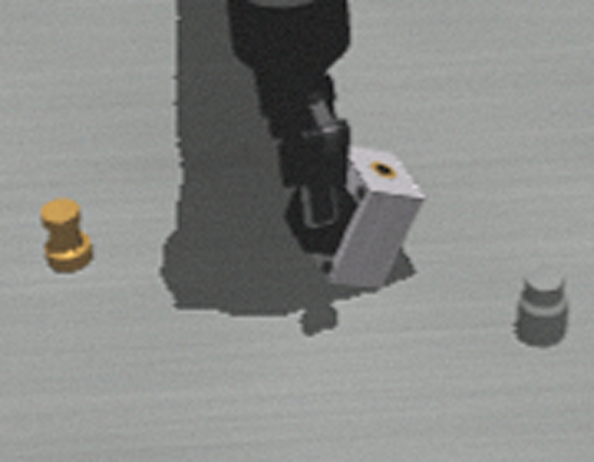

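It's turning: the edge slope gives 27°, with the coil rising and the lower edge on the bench. I carry on over the edge.

Emit:
apply_moves(commands=[[-0.002,0,-0.007,0,-1],[-0.003,0,-0.014,0,-1],[-0.004,0,-0.021,0,-1],[-0.0045,0,-0.028,0,-1],[-0.0045,0,-0.034,0,-1],[-0.0045,0,-0.034,0,-1]])

```text
time: 24.2
ee_pos: [0.4787, 0.0465, 0.0758]
tcp_rot: [113.0, 88.1, 42.1]
wrist_force: [-0.5, -1.8, 7.3]
opening: 0.0428
```

```bash
python3 st.py
```

```text
[-0.45880971 -1.8200987   7.3362472 ] [0.47865268 0.04652056 0.07583356] 0.04281121341739678
165 slopes [-0.00476872 -0.17073333] 0.0039477847392130555 [0.48296128 0.07906666 0.07874246]
((0.47553205490112305, 0.06439299136400223), (0.05986617133021355, 0.06225111335515976), 18.749252319335938)
0.02 49 w [-0.1339 -0.0868]
0.029 103 w [-0.1415 -0.0372]
0.038 103 w [-0.138  -0.0625]
0.047 92 w [-0.1279 -0.0342]
0.056 94 w [-0.115  -0.0552]
```

The tilt is now about 50° and past top dead centre. I'll lower it along the arc.

Emit:
apply_moves(commands=[[0.001,0,-0.007,0,-1],[0.002,0,-0.014,0,-1],[0.004,0,-0.021,0,-1],[0.006,0,-0.028,0,-1],[0.009,0,-0.035,0,-1],[0.012,0,-0.041,0,-1],[0.012,0,-0.041,0,-1]])

```text
time: 24.95
ee_pos: [0.465, 0.0873, 0.0649]
tcp_rot: [115.7, 88.0, 44.9]
wrist_force: [-4.0, 3.5, 8.5]
opening: 0.0438
```

```bash
python3 st.py;python3 - <<'E'
from h import *
c=cams.camera("scene");cv2.imwrite("pics/s13.png",cv2.resize(c["frame"][150:290,200:380],None,fx=3.3,fy=3.3,interpolation=cv2.INTER_CUBIC))
E
```

```text
[-4.04875819  3.4522268   8.49730943] [0.4649924  0.08730521 0.06492529] 0.04375161783197154
15 slopes [ 0.57234371 -1.81253477] 0.004369828971126321 [0.48937721 0.08400553 0.08268519]
((0.47226786613464355, 0.0780172199010849), (0.05405832827091217, 0.003632707754150033), 19.446908950805664)
0.02 89 w [-0.1185 -0.038 ]
0.029 108 w [-0.1193 -0.0374]
0.038 163 w [-0.1226 -0.0409]
0.047 94 w [-0.1176 -0.0341]
0.056 52 w [-0.0815 -0.0435]
```

Emit:
apply_moves(commands=[[0.001,0,-0.003,0,-1],[0.003,0,-0.005,0,-1],[0.003,0,-0.005,0,-1]])

```text
time: 25.35
ee_pos: [0.4631, 0.0931, 0.0624]
tcp_rot: [118.1, 88.0, 47.3]
wrist_force: [-3.0, 4.0, 5.5]
opening: 0.0439
```

```bash
cat > fl.py <<'E'
from h import *
o=bot.get_obs();print(o["wrist_force"],o["ee_pos"])
c=cams.camera("scene");P=cloud(c);F=c["frame"].min(-1)
w=P[...,:2]@[-.3256,.9455];t=P[...,:2]@[.9455,.3256]
m=(F>60)&(abs(t-.466)<.04)&(w>-.13)&(w<-.0)&(P[...,2]>.036)&(P[...,2]<.056)
Q=np.c_[w[m],t[m],P[...,2][m]]
for a in np.arange(-.125,-.01,.01):
    s=Q[(Q[:,0]>a)&(Q[:,0]<a+.01)]
    if len(s)>4: print(round(a,3),len(s),"t",np.round([s[:,1].min(),s[:,1].max()],3),"zmax",np.round(np.percentile(s[:,2],[50,95]),4))
E
python3 fl.py
```

```text
[-2.97867637  4.02919009  5.50882364] [0.46309584 0.09311826 0.06242317]
-0.115 79 t [0.441 0.5  ] zmax [0.044  0.0468]
-0.105 71 t [0.438 0.5  ] zmax [0.0462 0.0493]
-0.095 26 t [0.488 0.501] zmax [0.045  0.0487]
-0.085 26 t [0.491 0.501] zmax [0.0454 0.0508]
-0.075 30 t [0.49  0.501] zmax [0.0478 0.0523]
-0.065 29 t [0.491 0.5  ] zmax [0.048  0.0531]
-0.055 37 t [0.482 0.501] zmax [0.051 0.055]
-0.045 43 t [0.458 0.5  ] zmax [0.0529 0.0551]
```

7.5° remain; I finish the last part.

Emit:
apply_moves(commands=[[0.003,0,-0.003,0,-1],[0.006,0,-0.006,0,-1],[0.008,0,-0.008,0,-1],[0.009,0,-0.009,0,-1],[0.009,0,-0.009,0,-1]])

```text
time: 25.9
ee_pos: [0.4599, 0.1028, 0.0546]
tcp_rot: [119.5, 87.9, 48.7]
wrist_force: [-6.0, 2.4, 12.4]
opening: 0.0434
```

```bash
python3 fl.py
```

```text
[-6.03046142  2.38142814 12.36067052] [0.45993114 0.10278585 0.05463137]
-0.115 46 t [0.44  0.499] zmax [0.0435 0.046 ]
-0.105 65 t [0.438 0.501] zmax [0.0444 0.0474]
-0.095 60 t [0.442 0.501] zmax [0.0442 0.048 ]
-0.085 21 t [0.493 0.499] zmax [0.0429 0.0459]
-0.075 22 t [0.489 0.502] zmax [0.0435 0.0461]
-0.065 19 t [0.494 0.5  ] zmax [0.0419 0.0461]
-0.055 23 t [0.488 0.502] zmax [0.0433 0.0463]
-0.045 28 t [0.48 0.5 ] zmax [0.0443 0.0478]
-0.035 24 t [0.472 0.498] zmax [0.0434 0.0464]
```

Flat: the top face reads 44 mm along its whole length. I release it and measure from above.

Emit:
apply_moves(commands=[[-0.001,0,0,0,-1],[-0.001,0,0,0,0.3],[-0.001,0,0,0,0.5],[-0.001,0,0,0,1],[-0.001,0,0,0,1],[-0.001,0,0,0,1],[-0.03,0,0,0,1],[-0.07,0,0,0,1],[-0.11,0,0,0,1],[-0.12,0,0,0,1],[-0.12,0,0,0,1]])

```text
time: 27.05
ee_pos: [0.458, 0.0996, 0.1762]
tcp_rot: [116.9, 87.8, 46.1]
wrist_force: [0.4, 0.1, 0.4]
opening: 0.0853
```

```bash
python3 - <<'E'
from h import *
P,c,o=look("w14"); rect(P,(.38,.56),(-.02,.2),(.064,.08),"coil"); Q=rect(P,(.38,.56),(-.02,.2),(.038,.05),"cuboid top");rect(P,(.38,.56),(-.02,.2),(.03,.05),"cuboid")
A=np.c_[Q[:,:2],np.ones(len(Q))]; s,*_=np.linalg.lstsq(A,Q[:,2],rcond=None);print(s,np.abs(A@s-Q[:,2]).mean())
R=go([.46,.1,.15],19.0);print(np.round(R,3),o["ee_pos"])
E
```

```text
coil 3507 c [0.4618 0.0936] size [0.0442 0.0435] ang 18.1 z 0.068
cuboid top 4038 c [0.5038 0.1138] size [0.1585 0.0848] ang 25.5 z 0.0434
cuboid 4495 c [0.5043 0.1152] size [0.1621 0.0857] ang 26.7 z 0.0432
[0.02970978 0.01191007 0.02871853] 0.0013148500338069865
shift [0.0245 0.0019 0.0009] roll 0.004 | jaw now 19.2 q6 82.3 t 27.1
[[ 0.025  0.944  0.33 ]
 [ 0.028  0.329 -0.944]
 [-0.999  0.032 -0.018]] [0.45796868 0.09962836 0.17620222]
```

The coil is up at (0.462, 0.094) with its top at 69 mm. Next I take a central grip across the 58 mm width and turn the block on the bench to the fixture's heading.

```bash
python3 - <<'E'
from h import *
P=np.load("w14.npz")["P"]; rect(P,(.38,.515),(-.02,.2),(.038,.05),"cuboid top")
go([.4618,.0936,.10],18.8);R=go([.4618,.0936,.014],18.8)
E
```

```text
cuboid top 3378 c [0.462  0.0934] size [0.0577 0.0802] ang 18.9 z 0.0432
shift [ 0.0743 -0.0001  0.0084] roll 0.0074 | jaw now 19.2 q6 82.3 t 27.1
shift [ 0.1603 -0.0029  0.01  ] roll 0.0074 | jaw now 19.2 q6 82.3 t 27.1
```

Emit:
apply_moves(commands=[[0.04,0,0.008,0.006,1],[0.075,0,0.0085,0.006,1],[0.11,-0.001,0.009,0.006,1],[0.14,-0.002,0.0095,0.006,1],[0.16,-0.003,0.01,0.006,1],[0.16,-0.003,0.01,0.006,1],[0.16,-0.003,0.01,0.006,-1],[0.16,-0.003,0.01,0.006,-1],[0.16,-0.003,0.01,0.006,-1],[0.16,-0.003,0.01,0.006,-1],[0.16,-0.003,0.01,0.006,-1],[0.16,-0.003,0.01,0.006,-1]], newtons=50)

```text
time: 28.3
ee_pos: [0.4629, 0.0938, 0.0158]
tcp_rot: [116.9, 87.7, 45.8]
wrist_force: [1.2, -0.2, 5.8]
opening: 0.0574
```

Emit:
apply_moves(commands=[[-0.005,0,0,0,-1],[-0.01,0,0,0,-1],[-0.012,0,0,-0.14,-1],[-0.012,0,0,-0.28,-1],[-0.012,0,0,-0.42,-1],[-0.012,0,0,-0.56,-1],[-0.012,0,0,-0.7,-1],[-0.012,0,0,-0.84,-1],[-0.012,0,0,-0.98,-1],[-0.012,0,0,-1.12,-1],[-0.012,0,0,-1.26,-1],[-0.012,0,0,-1.4,-1]])

```text
time: 29.5
ee_pos: [0.462, 0.0933, 0.0275]
tcp_rot: [37.4, 87.8, 46.8]
wrist_force: [-0.6, 0.1, -6.0]
opening: 0.0572
```

```bash
python3 - <<'E'
from h import *
o=bot.get_obs();print(o["wrist_force"],o["ee_pos"],o["opening"]);R=go(o["ee_pos"],102.1);print(np.round(R[:,0],3))
E
```

```text
[-0.57453893  0.14831213 -6.02943885] [0.46202527 0.09328523 0.02753508] 0.0571763378829027
shift [0. 0. 0.] roll -0.046 | jaw now 99.5 q6 1.2 t 29.5
[ 0.026  0.028 -0.999]
```

Emit:
apply_moves(commands=[[0.004,0,0,-0.046,-1],[0.008,0,0,-0.046,-1],[0.011,0,0,-0.046,-1],[0.012,0,0,-0.046,-1],[0.012,0,0,-0.046,-1],[0.012,0,0,-0.046,0.4],[0.012,0,0,-0.046,0.6],[0.012,0,0,-0.046,0.8],[0.012,0,0,-0.046,0.8],[0.012,0,0,-0.046,-1],[0.012,0,0,-0.046,-1],[0.012,0,0,-0.046,-1]])

```text
time: 30.7
ee_pos: [0.4625, 0.0935, 0.0159]
tcp_rot: [34.1, 87.8, 46.1]
wrist_force: [-1.6, -1.1, 4.9]
opening: 0.0572
```

Emit:
apply_moves(commands=[[0,0,0,0,-1],[0,0,0,0,-1],[-0.03,0,0,0,-1],[-0.07,0,0,0,-1],[-0.07,0,0,0,-1]])

```text
time: 31.2
ee_pos: [0.4624, 0.092, 0.0898]
tcp_rot: [30.0, 87.5, 42.1]
wrist_force: [0.7, 1.1, -5.7]
opening: 0.0573
```

```bash
python3 - <<'E'
from h import *
P,c,o=look("w15"); print(o["wrist_force"],o["ee_pos"],o["opening"])
z=o["ee_pos"][2]; Q=rect(P,(.38,.55),(0,.2),(z+.045,z+.062),"coil top")
A=np.c_[Q[:,:2],np.ones(len(Q))]; s,*_=np.linalg.lstsq(A,Q[:,2],rcond=None);print("slope",s,np.abs(A@s-Q[:,2]).mean())
go([.5412,-.3436,.13],102.1)
E
```

```text
[ 0.70836023  1.1453618  -5.68133779] [0.46244157 0.09198387 0.08984078] 0.05728859781202314
coil top 20517 c [0.4575 0.0906] size [0.034  0.1239] ang 11.4 z 0.1423
slope [0.14754345 0.03930406 0.07298057] 0.0028389348559474327
shift [-0.0528 -0.4414 -0.0116] roll -0.0001 | jaw now 102.1 q6 -1.6 t 31.25
```

Emit:
apply_moves(commands=[[-0.02,-0.04,-0.001,0,-1],[-0.04,-0.085,-0.002,0,-1],[-0.053,-0.13,-0.003,0,-1],[-0.053,-0.175,-0.004,0,-1],[-0.053,-0.22,-0.005,0,-1],[-0.053,-0.265,-0.006,0,-1],[-0.053,-0.31,-0.008,0,-1],[-0.053,-0.355,-0.009,0,-1],[-0.053,-0.4,-0.01,0,-1],[-0.053,-0.43,-0.011,0,-1],[-0.053,-0.4414,-0.0116,0,-1],[-0.053,-0.4414,-0.0116,0,-1]])

```text
time: 32.45
ee_pos: [0.5403, -0.3445, 0.1272]
tcp_rot: [37.7, 87.7, 49.6]
wrist_force: [0.8, -0.1, -7.3]
opening: 0.0571
```

```bash
python3 - <<'E'
from h import *
P,c,o=look("w16"); e=o["ee_pos"];print(o["wrist_force"],e,o["opening"])
R=go([.5412,-.3436,.06],102.1);print(np.round(R,3))
# points in fixture-aligned axes about TCP
f=np.radians(12.1);fx=np.array([np.cos(f),np.sin(f)]);fy=np.array([-fx[1],fx[0]])
D=P[...,:2]-e[:2];a=D@fx;b=D@fy;z=P[...,2]
for lo in np.arange(e[2]-.02,e[2]+.06,.006):
    m=(z>lo)&(z<lo+.006)&(abs(b)<.02)&(abs(a)<.07)
    if m.sum()>30: print(round(lo-e[2],3),m.sum(),"a",np.round(np.percentile(a[m],[.5,50,99.5]),4))
m=(abs(z-e[2]-.0285)<.006)&(abs(b)<.06)&(abs(a)<.07);Q=P[m];print(m.sum(),np.percentile(a[m],[.5,99.5]))
rect(P,(.42,.72),(-.45,-.24),(.028,.036),"stops");rect(P,(.42,.70),(-.45,-.24),(.007,.016),"plate")
cv2.imwrite("pics/w16s.png",c["frame"])
E
```

```text
[ 0.7695736  -0.14611264 -7.32881794] [ 0.5403255  -0.344456    0.12715107] 0.05709937239725336
shift [ 0.0678 -0.0022 -0.0015] roll -0.001 | jaw now 102.0 q6 -45.5 t 32.5
[[ 0.026 -0.209  0.978]
 [ 0.031  0.978  0.208]
 [-0.999  0.025  0.032]]
-0.02 92 a [-0.0391 -0.0386 -0.0379]
-0.014 391 a [-0.0392 -0.0385 -0.038 ]
-0.008 390 a [-0.0393 -0.0387 -0.0379]
-0.002 458 a [-0.0397 -0.0387 -0.0381]
0.004 573 a [-0.0398 -0.0388 -0.038 ]
0.01 614 a [-0.0397 -0.0387 -0.0381]
0.016 732 a [-0.0392 -0.0386 -0.0379]
0.022 5760 a [-0.039  -0.0312 -0.0201]
0.028 1901 a [-0.0381 -0.021  -0.0198]
0.034 1177 a [-0.0215 -0.0206 -0.0197]
0.04 1370 a [-0.0215 -0.0206 -0.0196]
0.046 4844 a [-0.0214 -0.0153  0.0086]
0.052 5533 a [-0.0204 -0.0076  0.0082]
13103 [-0.03896905  0.02973288]
stops 939 c [ 0.4948 -0.3536] size [0.0077 0.0496] ang 12.0 z 0.0311
plate 11578 c [ 0.5022 -0.3518] size [0.091  0.1113] ang 12.7 z 0.0112
```

View pics/w16s.png

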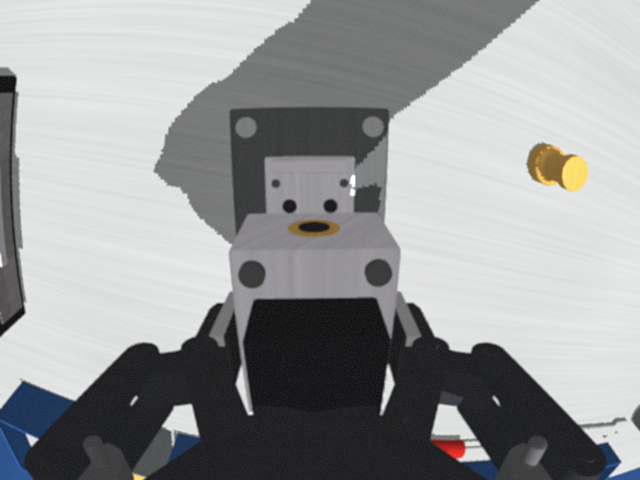

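The wrist view shows the block coil up with its end face vertical (centre offset 1.4 mm from the TCP), above the clear pad at (310,185). The stop position confirms the fixture fit to under 1 mm.

```bash
python3 - <<'E'
from h import *
go([.5396,-.3439,.052],102.1);go([.5396,-.3439,.038],102.1)
E
```

```text
shift [ 0.0757 -0.0023 -0.0034] roll -0.001 | jaw now 102.0 q6 -45.5 t 32.5
shift [ 0.0897 -0.0027 -0.0038] roll -0.001 | jaw now 102.0 q6 -45.5 t 32.5
```

Emit:
apply_moves(commands=[[0.03,-0.001,-0.002,-0.001,-1],[0.06,-0.002,-0.003,-0.001,-1],[0.0735,-0.0023,-0.0034,-0.001,-1],[0.0735,-0.0023,-0.0034,-0.001,-1],[0.0735,-0.0023,-0.0034,-0.001,-1],[0.0735,-0.0023,-0.0034,-0.001,-1]])

```text
time: 33.1
ee_pos: [0.5405, -0.3442, 0.0563]
tcp_rot: [33.3, 87.6, 45.4]
wrist_force: [0.2, -0.2, -6.6]
opening: 0.0572
```

```bash
cat > pl.py <<'E'
from h import *
P,c,o=look("wp"); e=o["ee_pos"];print(np.round(o["wrist_force"],2),np.round(e,4))
f=np.radians(12.1);fx=np.array([np.cos(f),np.sin(f)]);fy=np.array([-fx[1],fx[0]])
D=P[...,:2]-[.541,-.3437];a=D@fx;b=D@fy;z=P[...,2]
m=(abs(a)<.06)&(abs(b)<.02)&(z>.046)&(z<.058)&(a<-.034);print("end face a",np.round(np.median(a[m]),4),m.sum())
m=(abs(a)<.06)&(abs(b)<.018)&(z>e[2]+.033)&(z<e[2]+.042)&(a<-.01);print("coil face a (-.022)",np.round(np.median(a[m]),4))
m=(a<-.03)&(a>-.042)&(abs(b)<.05)&(abs(z-e[2]-.0275)<.004);print("top edge b",np.round(np.percentile(b[m],[1,99]),4),"z",np.median(z[m]))
m=(a<-.044)&(a>-.053)&(abs(b)<.03)&(abs(z-.031)<.003);print("stop a",np.round(np.percentile(a[m],[2,98]),4),"b",np.round(np.percentile(b[m],[1,99]),4))
go([.5396,-.3439,.0385],102.1)
E
python3 pl.py
```

```text
[ 0.24 -0.16 -6.61] [ 0.5405 -0.3442  0.0563]
end face a -0.0393 815
coil face a (-.022) -0.0213
top edge b [-0.0276  0.0284] z 0.0834245881382889
stop a [-0.051  -0.0441] b [-0.0242  0.0244]
shift [ 0.0177  0.0001 -0.0013] roll 0.0003 | jaw now 102.1 q6 -45.6 t 33.15
```

Emit:
apply_moves(commands=[[0.005,0,-0.001,0,-1],[0.01,0,-0.001,0,-1],[0.014,0,-0.001,0,-1],[0.017,0,-0.001,0,-1],[0.0185,0,-0.001,0,-1],[0.0185,0,-0.001,0,-1]])

```text
time: 33.75
ee_pos: [0.5398, -0.3439, 0.038]
tcp_rot: [33.4, 87.7, 45.5]
wrist_force: [-3.5, 1.5, -1.0]
opening: 0.057
```

```bash
python3 pl.py
```

```text
[-3.45  1.53 -1.  ] [ 0.5398 -0.3439  0.038 ]
end face a -0.0399 1382
coil face a (-.022) -0.0218
top edge b [-0.0272  0.0289] z 0.06522167183388333
stop a [-0.051  -0.0442] b [-0.0245  0.0241]
shift [-0.0005  0.     -0.0002] roll 0.0003 | jaw now 102.1 q6 -45.6 t 33.8
```

The block is seated: its top edge is at 65–66 mm, it's centred, and the weight has come off the wrist. I release and retreat.

Emit:
apply_moves(commands=[[0.0005,0,0,0,-1],[0.0005,0,0,0,0.4],[0.0005,0,0,0,0.5],[0.0005,0,0,0,0.8],[0.0005,0,0,0,1],[0.0005,0,0,0,1],[0.0005,0,0,0,1],[-0.03,0,0,0,1],[-0.07,0,0,0,1],[-0.11,0,0,0,1],[-0.13,0,0,0,1],[-0.13,0,0,0,1]])

```text
time: 35.0
ee_pos: [0.5372, -0.3486, 0.172]
tcp_rot: [25.5, 87.6, 37.6]
wrist_force: [-0.1, -0.1, 0.1]
opening: 0.0854
```

```bash
python3 - <<'E'
from h import *
P,c,o=look("w17"); print(o["wrist_force"],o["ee_pos"],o["opening"])
Q=rect(P,(.47,.61),(-.42,-.27),(.085,.1),"coil top");A=np.c_[Q[:,:2],np.ones(len(Q))]; s,*_=np.linalg.lstsq(A,Q[:,2],rcond=None);print("slope",s)
rect(P,(.47,.61),(-.42,-.27),(.06,.07),"cuboid top")
q=rect(P,(.42,.70),(-.45,-.24),(.028,.036),"stops");rect(P,(.42,.70),(-.45,-.24),(.007,.016),"plate")
c=cams.camera("top");P=cloud(c);rect(P,(.47,.65),(.29,.41),(.010,.03),"spanner in tray")
P0=np.load("top0.npz")["P"]
for n,x,y,z in(("fitting",(.40,.50),(-.21,-.12),(.025,.06)),("socket",(.51,.60),(.12,.21),(.025,.06)),("filter",(.66,.8),(-.34,-.23),(.06,.13)),("can",(.68,.8),(.22,.31),(.05,.1))):
    rect(P0,x,y,z,n+" before");rect(P,x,y,z,n+" now")
E
```

```text
[-0.13885953 -0.12060921  0.11326238] [ 0.53721134 -0.3485744   0.17198631] 0.08539706615260952
coil top 4363 c [ 0.5405 -0.3424] size [0.0446 0.044 ] ang 11.9 z 0.0901
slope [0.01683851 0.00464569 0.08249017]
cuboid top 3933 c [ 0.5411 -0.3425] size [0.0803 0.0582] ang 12.3 z 0.0652
stops 820 c [ 0.4969 -0.3529] size [0.0114 0.0561] ang 12.2 z 0.0311
plate 13553 c [ 0.5413 -0.3438] size [0.1704 0.1108] ang 12.0 z 0.0112
spanner in tray 455 c [0.5601 0.3503] size [0.1186 0.1761] ang 89.7 z 0.0135
fitting before 74 c [ 0.4492 -0.1668] size [0.0277 0.0237] ang 88.9 z 0.0458
fitting now 74 c [ 0.4492 -0.1673] size [0.0272 0.0242] ang 87.9 z 0.0453
socket before 95 c [0.555  0.1684] size [0.0303 0.0319] ang 88.3 z 0.0456
socket now 97 c [0.5539 0.1664] size [0.0313 0.0313] ang 17.8 z 0.0464
filter before 631 c [ 0.7375 -0.3   ] size [0.0744 0.0751] ang 18.1 z 0.1077
filter now 633 c [ 0.7376 -0.2994] size [0.0741 0.0743] ang 57.2 z 0.1079
can before 364 c [0.7455 0.271 ] size [0.059 0.057] ang 85.5 z 0.0876
can now 362 c [0.7451 0.271 ] size [0.0569 0.058 ] ang 0.9 z 0.0879
```

The block is within about 1.5 mm and 0.3° of the pad, level, with its heights correct (cuboid top 65, coil top 90). The robot is clear and the bystanders I checked are unmoved, so I hand in.

```bash
python3 -c "
from workcell import bot
print(bot.job_done())"
```

```text
the job is handed in; nothing more can be done
None
```

The job is handed in. The spanner lies flat in the tray, and the valve block sits coil up on the fixture's pad between the stops. It took about 35 s of the 72 s allowed; the hand-in itself gives no verdict.

**How it went:**
- **Spanner:** I gripped it mid-handle and let it go flat near the middle of the tray. On the way joint 6 hit its limit, so I made the half turn the other way. This left the tool tilted by about 2° for the rest of the job.
- **First quarter turn:** the moves can't pitch the tool, so I gripped the block lightly at one end. I then rolled it in the pads over its lower edge, stood it on its end and let go; it measured flat to under 1°.
- **Second quarter turn:** my first hold, at the coil-side corner, failed. The block tilted only 8° and slid, so I pushed it back flat and released it. Gripping the end of the coil housing worked.
- **Placing:** I turned the block to the fixture's heading on the bench, took a fresh central grip, and lowered it onto the pad.

**Last checks:**
- **Block:** its centre is about 1.5 mm from the pad centre and its heading within about 0.3°. The top slope is about 1°, the heights are right to about 1 mm, and the gripper is open and clear.
- **Spanner:** the wrist picture after release showed it flat and central. The final top-camera fit of it was spoiled by the tray walls, so it gave no clean number.
- **Bystanders:** the fitting, socket, filter and can are within about 2 mm of where they started. I did not re-measure the gauge, the screwdriver or the second spanner, but the arm never went near them.

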